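# Sort the salvaged parts on the repair bench

### The job

Sort the five salvaged parts into their trays: both transformers in the red tray, both heat sinks in the blue tray and the capacitor in the yellow tray. Set each part down, without dropping it, so that it stands upright and flat on the tray's floor, side by side with its fellow and not on top of it or on the rim. Leave the amber bottle and the solder reel standing where they are.

Things in the scene. Friction and masses are not known exactly. Their poses are not given: they have to be found in the camera images.
- transformer_a_c (a point): One of two alike transformers. Dark steel iron core, 46 mm along its own y, 28 mm along x, 44 mm high, with an orange and copper winding through its middle that sticks out to 46 mm along x (30 mm wide in y, from 8 to 36 mm above the underside). The two flat core faces, at +y and -y, are 46 mm apart and good to grip. About 0.2 kg, loose, stands upright on the bench. This point is its centre, 22 mm above its underside; z is up.
- transformer_b_c (a point): The other transformer. Dark steel iron core, 46 mm along its own y, 28 mm along x, 44 mm high, with an orange and copper winding through its middle that sticks out to 46 mm along x (30 mm wide in y, from 8 to 36 mm above the underside). The two flat core faces, at +y and -y, are 46 mm apart and good to grip. About 0.2 kg, loose, stands upright on the bench. This point is its centre, 22 mm above its underside; z is up.
- heatsink_a_c (a point): One of two alike heat sinks. Bare aluminium block of upright fins, 32 mm along its own x, 44 mm along y, 44 mm high; five fins run along x, so the flat outer faces of the end fins, at +y and -y, are 44 mm apart and good to grip. Seen from above it looks like a comb with teeth on both sides. About 70 g, loose, stands upright. This point is its centre, 22 mm above its underside; z is up.
- heatsink_b_c (a point): The other heat sink. Bare aluminium block of upright fins, 32 mm along its own x, 44 mm along y, 44 mm high; five fins run along x, so the flat outer faces of the end fins, at +y and -y, are 44 mm apart and good to grip. Seen from above it looks like a comb with teeth on both sides. About 70 g, loose, stands upright. This point is its centre, 22 mm above its underside; z is up.
- capacitor_c (a point): Large electrolytic capacitor: an upright black can, 35 mm in diameter, 50 mm high, with a silver top and a white stripe 10 mm wide up its side. About 60 g, loose. This point is its centre, 25 mm above its underside; z is up.
- red_tray: Red plastic sorting tray, fixed to the bench, open on top: outside 130 mm along its own x, 170 mm along y, 30 mm high; walls and floor 4 mm thick. Origin at the centre of its underside; z is up. Empty at the start. It belongs to the transformers.
- blue_tray: Blue plastic sorting tray, fixed to the bench, open on top: outside 130 mm along its own x, 170 mm along y, 30 mm high; walls and floor 4 mm thick. Origin at the centre of its underside; z is up. Empty at the start. It belongs to the heat sinks.
- yellow_tray: Yellow plastic sorting tray, fixed to the bench, open on top: outside 130 mm along its own x, 170 mm along y, 30 mm high; walls and floor 4 mm thick. Origin at the centre of its underside; z is up. Empty at the start. It belongs to the capacitor.
- flux_bottle_c (a point): Bystander, not to be disturbed: small amber glass bottle with a white cap, 36 mm in diameter, 70 mm high, loose, standing between two trays. This point is its centre, 35 mm above the bench; z is up.
- solder_reel_c (a point): Bystander, not to be disturbed: solder reel with green flanges, 42 mm in diameter, 40 mm high, loose, standing flat between two trays. This point is its centre, 20 mm above the bench; z is up.

How it is judged (in metres and radians):
At the end, for the whole second after the job is handed in: Both transformers are in the red tray, both heat sinks in the blue tray and the capacitor in the yellow tray, each wholly within the walls, flat on the tray's floor (within 6 mm in height), upright within 0.15 rad, released and at rest (x of transformer_a_c in the frame of red_tray between -0.052 and 0.052 m and y of transformer_a_c in the frame of red_tray between -0.072 and 0.072 m and z of each of transformer_a_c, transformer_b_c in the frame of red_tray below 0.032 m and angle between each of transformer_a_c, transformer_b_c, heatsink_a_c, heatsink_b_c, capacitor_c's own z axis and vertical below 0.15 rad and linear speed of each of transformer_a, transformer_b, heatsink_a, heatsink_b, capacitor below 0.02 m/s and angular speed of each of transformer_a, transformer_b, heatsink_a, heatsink_b, capacitor below 0.2 rad/s and x of transformer_b_c in the frame of red_tray between -0.052 and 0.052 m and y of transformer_b_c in the frame of red_tray between -0.072 and 0.072 m and x of heatsink_a_c in the frame of blue_tray between -0.052 and 0.052 m and y of heatsink_a_c in the frame of blue_tray between -0.072 and 0.072 m and z of each of heatsink_a_c, heatsink_b_c in the frame of blue_tray below 0.032 m and x of heatsink_b_c in the frame of blue_tray between -0.052 and 0.052 m and y of heatsink_b_c in the frame of blue_tray between -0.072 and 0.072 m and x of capacitor_c in the frame of yellow_tray between -0.052 and 0.052 m and y of capacitor_c in the frame of yellow_tray between -0.072 and 0.072 m and z of capacitor_c in the frame of yellow_tray below 0.035 m); the robot touches nothing.
It fails at once if a part is dropped or thrown (moves faster than 0.8 m/s while no finger touches it, as after a fall of over 3 cm) ((linear speed of transformer_a above 0.8 m/s and contact force between the fingers and transformer_a below 0.05 N) or (linear speed of transformer_b above 0.8 m/s and contact force between the fingers and transformer_b below 0.05 N) or (linear speed of heatsink_a above 0.8 m/s and contact force between the fingers and heatsink_a below 0.05 N) or (linear speed of heatsink_b above 0.8 m/s and contact force between the fingers and heatsink_b below 0.05 N) or (linear speed of capacitor above 0.8 m/s and contact force between the fingers and capacitor below 0.05 N)).
It fails at once if the flux bottle is pushed more than 20 mm from its place or tipped over (distance of flux_bottle_c from where it was at the start of the episode above 0.02 m or angle between flux_bottle_c's own z axis and vertical above 0.4 rad).
It fails at once if the solder reel is pushed more than 20 mm from its place or tipped over (distance of solder_reel_c from where it was at the start of the episode above 0.02 m or angle between solder_reel_c's own z axis and vertical above 0.4 rad).
It also fails if it takes over 112 s, if anything falls off the work surface, if the arm or the gripper's body presses on something with over 40 N, if the wrist force passes 120 N, or if a joint passes its speed limit or range.

### The arm

A 6-joint arm with a two-finger parallel gripper is mounted at the origin on the work surface. World frame = base frame: x ahead of the robot, y to its left, z up, the work surface at z = 0. Lengths are in m, angles in degrees, forces in N, time in s.
With the tool pointing down it reaches from about 0.375 to 0.75 m from the base axis. Payload 9 kg.
Tool frame: the origin (TCP) lies midway between the tips of the shut fingers; the grasp point (between the pads) lies 19 mm behind it; z points along the fingers, y is the line along which they close (so a half turn about z gives the same grasp; the last joint's range is limited). The gripper opens to 85 mm and grips with 20 to 120 N. Pads are 22 mm wide; open, the fingers measure 114 mm over their backs; the gripper's body (76 mm by 85 mm) begins 54 mm behind the grasp point. The pads swing forward as they close: fully open they stand 13 mm farther back than shut.
Start: joints at [63.444, 5.964, 5.575, 89.605, 0, 77.527], TCP at [0.146, 0.582, 0.195] pointing down, gripper open.
Joint ranges: [-171.21, 171.21], [-48.23, 106.86], [-62.78, 66.21], [-105.2, 120.99], [-86.42, 89.51], [-180, 180]. Speed limits (degrees/s): [127.2, 127.2, 147.25, 180, 180, 180].

### API

Orientations are given as [roll, pitch, yaw] about the fixed x, y, z axes, in that order (R = Rz(yaw) Ry(pitch) Rx(roll)).
In Python, from workcell import env, let_go, gripper_close, vision, hand_in, read_clock, read_joints, read_dq, read_joint_torque, read_eef_pos, read_ee_rot, read_force, read_torque, read_width, read_gripper_force gives the robot as it stands. The module is installed in compiled form; this text tells all that it offers. Calls block until the motion is done:
- env.reach(position, orientation): joint-space move of the TCP to a pose.
- env.move_l(position, frame=None, rate=0.15, max_force=None): straight line of the TCP; frame=None keeps the orientation; rate is the mean speed in m/s. With max_force (N) it stops when the force on the tool has changed by that much, and returns True; else False.
- env.set_joints(angles): joint-space move.
- let_go() and gripper_close(): open the fingers fully, or close them until they stop; the grip force is fixed at half the most.
- env.dwell(seconds).
- env.solve_ik(position, orientation): joint angles nearest the present ones, or None.
- vision.grab_frame(name): name is "side" or "top" or "wrist"; returns a dict with "color" (480x640x3 uint8, blue, green, red), "fx", "fy", "cx", "cy" (pixels), "rvec" (rotation vector, rad) and "tvec" (3), from world to camera coordinates, as OpenCV has them; the wrist camera has in their place "T_tool_cam" (4x4, takes a point from camera to tool coordinates, whose origin is the TCP and whose axes are the flange's). Camera axes: x right, y down, z forward; pixel columns grow to the right and rows downward; lengths in m; the calibration is good to about 2 mm. A picture is of the moment at which its call begins: read the wrist's pose just before it. There is no depth.
A pose or a line that the arm cannot do raises env.PlanningError and nothing moves.
- hand_in(): hands the job in; it is judged then, once.
Trained networks look in the newest picture that a camera, given by its name, has taken for a name from the list of things; names that differ only in an ending like _2 or _b are one class to them, and where a whole thing is asked for, a point or a joint stands for the part that bears it (a point fixed in the world has none). Each returns a list of dicts, best first, with "p" (0 to 1); they miss things now and then, are a little off and sometimes report something else, mostly with a low value. They report only what shows in the picture. A call takes as long as a camera call.
- vision.search_frame(name, camera): "at" ([x, y, z] in m, in the coordinates of the camera as it stood for that picture, good to about 4 mm: the middle of the surface that is visible of it).
- vision.mark_of(name, camera): "at" ([x, y, z] in m, in the coordinates of the camera as it stood for that picture, good to about 4 mm: a listed point, or the origin of a listed thing).
Readings, each from a call of its own:
- read_clock(): time.
- read_joints(): joint angles.
- read_dq(): joint speeds.
- read_joint_torque(): joint torques, N m.
- read_eef_pos(): TCP position.
- read_ee_rot(): TCP orientation.
- read_force(): force on the tool from outside, world axes, zero at the start.
- read_torque(): the same for the moment, N m.
- read_width(): finger opening in m.
- read_gripper_force(): force on a finger pad.
Only numpy, scipy, OpenCV 4.12 (cv2) and the standard library are available. Lean on these libraries where they do the work, as an engineer would, in place of code of your own. Each camera call takes 0.05 s, during which the arm holds its last target. There are 200 camera calls.

## Working session

There is one attempt and no reset: what is moved stays moved. The work goes in short steps, each a Python script; the robot and the scene stay as the last script left them, time stands still between calls to the robot, and variables do not carry over. Pictures are saved under pics/ and viewed, at most 14 in all, crops included, and the job is handed in when it is done.

```bash
mkdir -p pics; cat > h.py <<'E'
from workcell import *
import numpy as np, cv2
def w2c(f): return cv2.Rodrigues(np.array(f["rvec"],float))[0], np.array(f["tvec"],float).ravel()
def toworld(f,p):
    R,t=w2c(f); return R.T@(np.array(p)-t)
def pix2world(f,u,v,z):
    R,t=w2c(f); d=R.T@np.array([(u-f["cx"])/f["fx"],(v-f["cy"])/f["fy"],1]); c=-R.T@t
    return c+d*(z-c[2])/d[2]
NAMES=["transformer_a_c","heatsink_a_c","capacitor_c","red_tray","blue_tray","yellow_tray","flux_bottle_c","solder_reel_c"]
E
python3 - <<'E'
from h import *
for c in ["top","side"]:
    f=vision.grab_frame(c); cv2.imwrite(f"pics/{c}0.png",f["color"])
    print(c,f["fx"],f["cx"],f["cy"],f["rvec"],f["tvec"])
    for n in NAMES:
        for d in vision.mark_of(n,c):
            p=np.array(d["at"]); print(n,round(d["p"],2),toworld(f,p).round(3),(p[:2]/p[2]*f["fx"]+[f["cx"],f["cy"]]).round())
print(read_clock(),read_ee_rot())
E
```

```text
top 527.4206678419677 320.959468501556 244.22494173900327 [ 2.04819545 -2.16860465  0.24489379] [0.02168501 0.51285051 0.8544577 ]
transformer_a_c 0.9 [0.42  0.141 0.021] [239. 306.]
heatsink_a_c 0.95 [0.385 0.297 0.019] [150. 331.]
capacitor_c 0.6 [ 0.408 -0.147  0.019] [404. 303.]
red_tray 0.66 [ 0.549  0.299 -0.   ] [153. 241.]
blue_tray 0.68 [ 0.587 -0.299 -0.   ] [474. 204.]
flux_bottle_c 0.74 [ 0.61  -0.148  0.036] [395. 190.]
solder_reel_c 0.75 [0.607 0.158 0.022] [227. 204.]
side 535.2464067878595 321.12620765865364 248.6562925873249 [ 2.13755208 -0.55343757  0.28345651] [-0.44125659  0.19666543  0.96293878]
transformer_a_c 0.27 [0.382 0.303 0.021] [218. 215.]
heatsink_a_c 0.55 [0.379 0.303 0.021] [217. 215.]
heatsink_a_c 0.4 [ 0.608 -0.148  0.035] [402. 284.]
capacitor_c 0.56 [ 0.416 -0.148  0.027] [318. 319.]
capacitor_c 0.36 [ 0.61  -0.143  0.036] [401. 282.]
red_tray 0.9 [0.556 0.3   0.003] [282. 204.]
red_tray 0.68 [ 0.416 -0.145  0.025] [317. 319.]
blue_tray 0.72 [ 0.583 -0.296  0.003] [437. 347.]
blue_tray 0.23 [0.608 0.154 0.02 ] [328. 220.]
yellow_tray 0.97 [ 0.661 -0.007  0.   ] [383. 254.]
flux_bottle_c 0.87 [ 0.606 -0.144  0.035] [400. 283.]
flux_bottle_c 0.25 [0.469 0.012 0.022] [304. 267.]
solder_reel_c 0.62 [0.61  0.159 0.023] [327. 217.]
0.9 [1.79990959e+02 1.96298411e-03 1.65917415e+02]
```

View pics/top0.png

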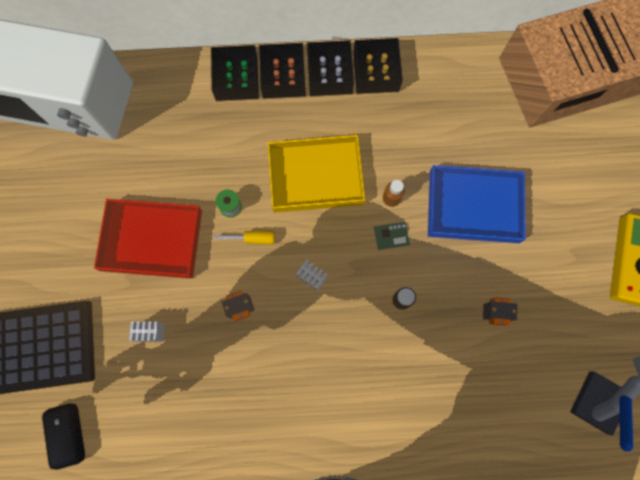

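View pics/side0.png

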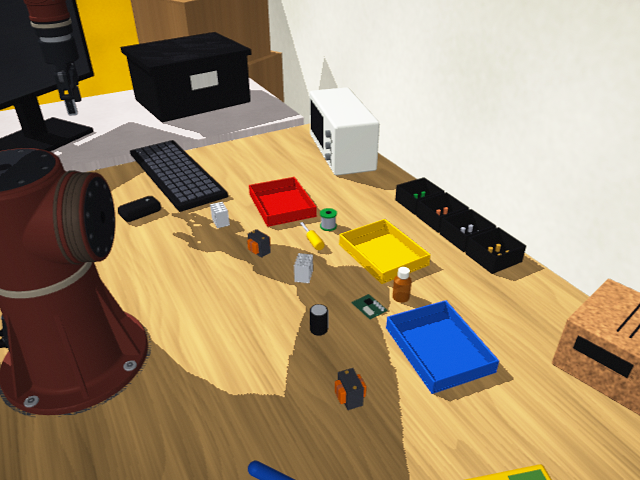

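The top view shows transformers at (238,306) and (500,311), heat sinks at (147,331) and (312,274), and the capacitor at (405,298). The trays are red (150,238), yellow (317,172) and blue (477,204), with the bottle at (394,193) and the reel at (228,203). The networks agree where they report. Next I'll rectify the top faces to get the yaw angles.

```bash
cat >> h.py <<'E'
def proj(f,P): 
    K=np.array([[f["fx"],0,f["cx"]],[0,f["fy"],f["cy"]],[0,0,1.]])
    return cv2.projectPoints(np.array(P,float),np.array(f["rvec"],float),np.array(f["tvec"],float),K,None)[0].reshape(-1,2)
def ortho(f,x,y,z,half,n):
    "n x n picture of the plane z, centred on x,y: up = +x, left = +y"
    w=[[x+half,y+half,z],[x+half,y-half,z],[x-half,y-half,z],[x-half,y+half,z]]
    H=cv2.getPerspectiveTransform(proj(f,w).astype(np.float32),np.float32([[0,0],[n,0],[n,n],[0,n]]))
    return cv2.warpPerspective(f["color"],H,(n,n),flags=cv2.INTER_CUBIC)
def grid(im,half,step=.01):
    n=len(im)
    for k in np.arange(-half+step,half-1e-6,step):
        q=int(round((k+half)/(2*half)*n)); c=(0,255,0) if abs(k)<1e-6 else (120,120,120)
        cv2.line(im,(q,0),(q,n),c,1);cv2.line(im,(0,q),(n,q),c,1)
    return im
E
python3 - <<'E'
from h import *
f=vision.grab_frame("top")
P={}
T=[]
for n,(u,v) in dict(ta=(238,306),tb=(500,311),ha=(147,331),hb=(312,274)).items():
    p=pix2world(f,u,v,.044); P[n]=p; print(n,p.round(4))
    T.append(grid(ortho(f,*p[:2],.044,.04,300),.04))
cv2.imwrite("pics/parts.png",np.vstack([np.hstack(T[:2]),np.hstack(T[2:])]))
# trays: hsv mask -> rim polygon
hsv=cv2.cvtColor(f["color"],cv2.COLOR_BGR2HSV)
for n,(u,v),h in [("red",(150,238),(0,)),("yellow",(317,172),(25,)),("blue",(477,204),(113,))]:
    d=np.abs((hsv[...,0].astype(int)-h[0]+90)%180-90)
    m=((d<10)&(hsv[...,1]>150)&(hsv[...,2]>60)).astype(np.uint8)
    _,lab=cv2.connectedComponents(m); m=(lab==lab[v,u]).astype(np.uint8)
    c=max(cv2.findContours(m,0,2)[0],key=cv2.contourArea).reshape(-1,2)
    W=np.array([pix2world(f,a,b,.03)[:2] for a,b in c],np.float32)
    r=cv2.minAreaRect(W*1000); print(n,hsv[v,u],r)
    print(proj(f,[[*(q/1000),.03] for q in cv2.boxPoints(r)]).round().tolist())
for cam in ["top"]:
  for n in ["yellow_tray","transformer_b_c","heatsink_b_c"]:
    for d in vision.mark_of(n,cam): print(n,round(d["p"],2),toworld(f,d["at"]).round(3))
E
```

```text
ta [0.4163 0.1398 0.044 ]
tb [ 0.3822 -0.3062  0.044 ]
ha [0.3829 0.294  0.044 ]
hb [0.4643 0.0107 0.044 ]
red [  3 224 172] ((549.6592407226562, 298.550537109375), (175.74981689453125, 133.3959197998047), 82.1250228881836)
[[192.0, 278.0], [202.0, 205.0], [106.0, 198.0], [93.0, 270.0]]
yellow [ 23 255 207] ((654.5492553710938, -6.105247497558594), (140.8791046142578, 172.70233154296875), 1.727126121520996)
[[271.0, 213.0], [366.0, 205.0], [358.0, 133.0], [266.0, 141.0]]
blue [110 203 170] ((579.5775756835938, -294.85723876953125), (171.0932159423828, 133.2087860107422), 82.54601287841797)
[[525.0, 242.0], [524.0, 172.0], [431.0, 165.0], [429.0, 235.0]]
yellow_tray 0.55 [ 0.656 -0.004  0.001]
yellow_tray 0.55 [ 0.587 -0.298 -0.002]
transformer_b_c 0.69 [ 0.383 -0.311  0.022]
transformer_b_c 0.62 [ 0.609 -0.147  0.036]
heatsink_b_c 0.55 [0.468 0.011 0.024]
heatsink_b_c 0.45 [0.42  0.142 0.02 ]
```

View pics/parts.png

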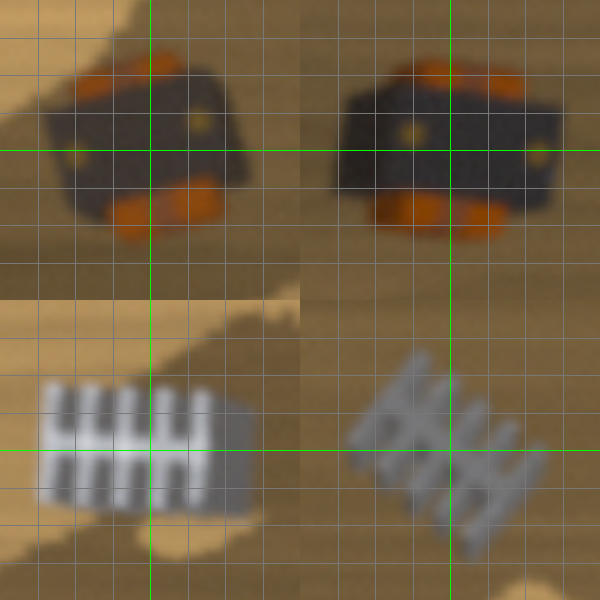

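Readings from the rectified tiles:

| Part | Position (x, y) | Yaw | Based on |
|---|---|---|---|
| transformer a | (.420, .142) | 15° | screw midpoint at tile (138,137) |
| transformer b | (.384, -.312) | -9° | screw midpoint at tile (474,143) |
| heat sink a | (.384, .300) | -4° | comb at tile (123,446) |
| heat sink b | (.466, .0115) | -40° | comb at tile (445,448) |

These match the networks to within 4 mm. The trays come out 134 x 175 mm, which is close to their true 130 x 170. I'll start with transformer a.

```bash
cat >> h.py <<'E'
PART=dict(ta=(.420,.142,15),tb=(.384,-.312,-9),ha=(.384,.300,-4),hb=(.466,.0115,-40),cap=(.411,-.147,0))
TRAY=dict(red=(.552,.2995,-8),yellow=(.658,-.005,2),blue=(.584,-.297,-7.5))
UP=.2
def best(p,yaw):
    "yaw or its half turn, whichever asks for the smaller joint move"
    q0=np.array(read_joints()); c=[]
    for y in (yaw,yaw+180,yaw-180):
        q=env.solve_ik(p,[180,0,y])
        if q is not None: c.append((np.abs(np.array(q)-q0).max(),y))
    return [180,0,min(c)[1]]
def over(x,y,yaw): env.reach([x,y,UP],best([x,y,UP],yaw))
def pick(n,z=.006):
    x,y,yaw=PART[n]; over(x,y,yaw)
    hit=env.move_l([x,y,z],max_force=15)
    if hit: print("touched on the way down",read_eef_pos(),read_force()); return False
    gripper_close(); w=read_width(); env.move_l([x,y,UP])
    print(n,"width",round(w,4),round(read_width(),4),"grip",read_gripper_force(),"t",read_clock()); return read_width()>.03
def place(t,dx,dy,z=.006):
    x,y,yaw=TRAY[t]; c,s=np.cos(np.radians(yaw)),np.sin(np.radians(yaw)); x,y=x+c*dx-s*dy,y+s*dx+c*dy
    over(x,y,yaw); env.move_l([x,y,z+.016])
    hit=env.move_l([x,y,z+.002],rate=.02,max_force=6)
    print("contact",hit,np.round(read_eef_pos(),4),np.round(read_force(),1),"width",round(read_width(),4))
    let_go(); env.move_l([x,y,UP]); print("t",read_clock())
E
python3 - <<'E'
from h import *
f=vision.grab_frame("top"); print(pix2world(f,406,296,.05))
if pick("ta"): place("red",-.03,0)
f=vision.grab_frame("wrist"); cv2.imwrite("pics/w1.png",f["color"])
E
```

```text
[ 0.41626937 -0.14727302  0.05      ]
ta width 0.0002 0.0001 grip 0.0 t 6.675
```

View pics/w1.png

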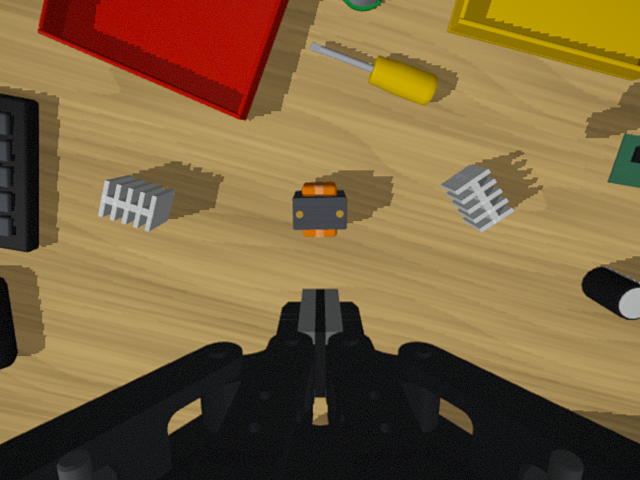

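The grasp closed on nothing. The transformer stands intact at (320,211), square to the fingers. I'll locate it through the wrist calibration.

```bash
cat >> h.py <<'E'
from scipy.spatial.transform import Rotation as Ro
def wrist():
    "wrist frame with rvec, tvec from world, like the others"
    p=np.array(read_eef_pos()); R=Ro.from_euler("xyz",read_ee_rot(),degrees=True).as_matrix()
    f=vision.grab_frame("wrist"); T=np.eye(4);T[:3,:3]=R;T[:3,3]=p; M=np.linalg.inv(T@np.array(f["T_tool_cam"]))
    f["rvec"]=cv2.Rodrigues(M[:3,:3])[0]; f["tvec"]=M[:3,3]; return f
E
python3 - <<'E'
from h import *
f=wrist(); print(np.round(read_eef_pos(),4),np.round(read_ee_rot(),2)); print(np.round(f["T_tool_cam"],3))
for u,v in [(320,211),(299,214),(340,214),(320,295)]: print(pix2world(f,u,v,.044).round(4))
for n in ["transformer_a_c","heatsink_a_c","red_tray"]:
    for d in vision.mark_of(n,"wrist"): print(n,round(d["p"],2),toworld(f,d["at"]).round(4))
f=vision.grab_frame("top"); 
for d in vision.mark_of("transformer_a_c","top"): print(round(d["p"],2),toworld(f,d["at"]).round(4))
E
```

```text
[0.4196 0.142  0.1992] [-1.7998e+02  7.0000e-02  1.5000e+01]
[[-0.    -0.965 -0.261  0.067]
 [ 1.    -0.    -0.    -0.   ]
 [ 0.    -0.261  0.965 -0.178]
 [ 0.     0.     0.     1.   ]]
[0.4231 0.1432 0.044 ]
[0.416  0.1596 0.044 ]
[0.425  0.1262 0.044 ]
[0.3496 0.1235 0.044 ]
transformer_a_c 0.87 [0.4218 0.1459 0.0198]
heatsink_a_c 0.65 [ 0.5593  0.3014 -0.0058]
heatsink_a_c 0.57 [0.384  0.302  0.0209]
red_tray 0.73 [ 0.5597  0.3027 -0.0019]
0.86 [0.422  0.1415 0.0201]
```

```bash
python3 - <<'E'
from h import *
def st(s): print(s,"t",round(read_clock(),2),np.round(read_eef_pos(),4),"w",round(read_width(),4),"F",np.round(read_force(),1),"g",round(read_gripper_force(),1))
let_go(); st("open")
x,y=.4225,.1435
r=env.move_l([x,y,.006],max_force=15); st(f"down {r}")
f=vision.grab_frame("side"); cv2.imwrite("pics/s1.png",f["color"][130:330,150:400].repeat(3,0).repeat(3,1)[:600])
E
```

```text
open t 7.81 [0.42  0.142 0.2  ] w 0.0854 F [-0.3  0.8 -0.1] g 0.0
down False t 9.25 [0.4232 0.1435 0.0069] w 0.0856 F [ 0.6  0.  -0.1] g 0.0
```

View pics/s1.png

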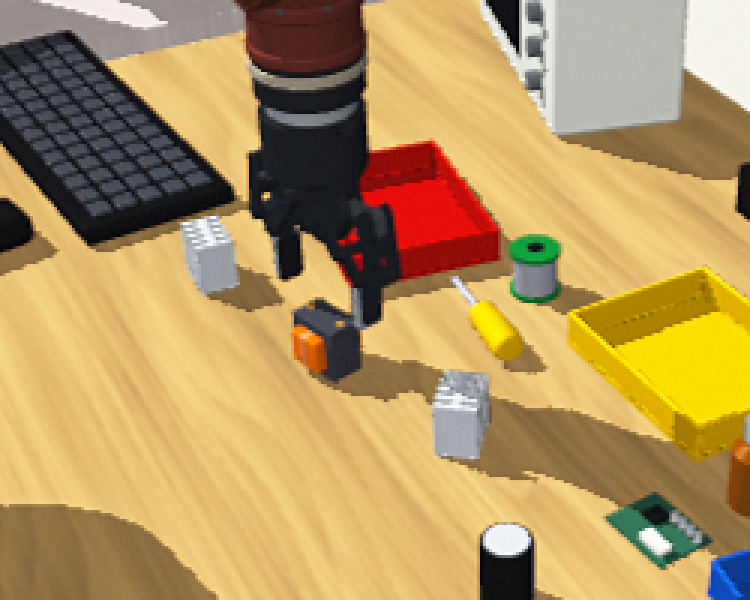

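The fingers look higher than, or behind, where the readings say. Open tips show at crop (290,277) and (368,325), i.e. full-frame (247,222) and (273,238). I'll compare that with the projection.

```bash
python3 - <<'E'
from h import *
from scipy.optimize import least_squares
f=vision.grab_frame("side"); p=np.array(read_eef_pos()); R=Ro.from_euler("xyz",read_ee_rot(),degrees=True).as_matrix()
print(p,read_ee_rot(),np.round(read_joints(),2))
print("part centre, top",proj(f,[[.422,.1435,.022],[.422,.1435,.044]]).round(1).tolist())
tips=[R@[0,s*.048,-.013]+p for s in (1,-1)]; print("tips predicted",proj(f,tips).round(1).tolist(), np.round(tips,3).tolist())
obs=np.array([[246.7,222.3],[272.7,237.5]])
r=least_squares(lambda d:(proj(f,[t+d for t in tips])-obs[np.argsort([proj(f,[t])[0,0] for t in tips]).argsort()]).ravel(),np.zeros(3)); print("offset",r.x.round(4),r.fun.round(1))
F=vision.grab_frame("top")
im=F["color"]; c=proj(F,[[.422,.1435,.03]])[0].astype(int); print(c)
cv2.imwrite("pics/t1.png",cv2.resize(im[c[1]-110:c[1]+70,c[0]-100:c[0]+100],None,fx=3,fy=3,interpolation=cv2.INTER_CUBIC))
E
```

```text
[0.42318106 0.14351504 0.00681183] [ 1.79980915e+02 -7.54059133e-02  1.50013637e+01] [  1.88 -19.02 -37.34  71.6   -0.   166.87]
part centre, top [[258.8, 242.5], [258.1, 234.5]]
tips predicted [[272.9, 252.1], [246.4, 234.7]] [[0.436, 0.097, 0.02], [0.411, 0.19, 0.02]]
offset [ 0.024   0.0545 -0.0026] [-0.3  0.5  0.3 -0.5]
[236 303]
```

View pics/t1.png

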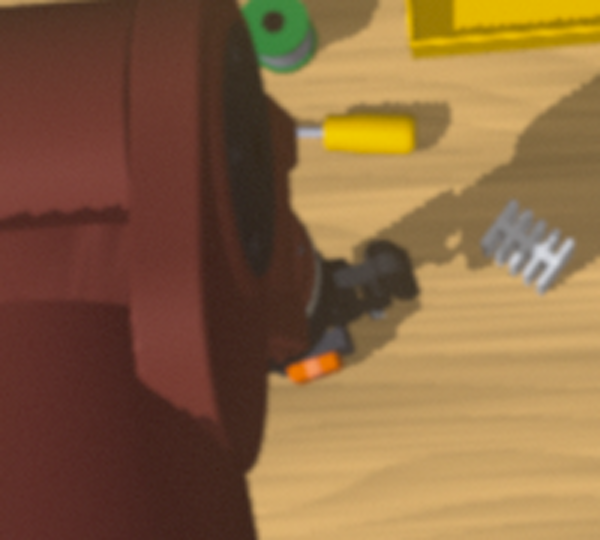

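In the top view the right finger's silver pad shows at crop (378,312), full (262,297). In the side view it is at (272,237). I'll triangulate it.

```bash
python3 - <<'E'
from h import *
from scipy.optimize import least_squares
F=vision.grab_frame("top");f=vision.grab_frame("side")
for ut,us in [((262,297),(272,237)),((262,297),(270,232)),((238,317),(253,246))]:
    r=least_squares(lambda X:np.r_[proj(F,[X])[0]-ut,proj(f,[X])[0]-us],[.42,.14,.03]); print(r.x.round(4),r.fun.round(1))
for g in (F,f): R,t=w2c(g); print("cam",(-R.T@t).round(3))
print(np.round(read_joints(),2), np.round(read_force(),1), np.round(read_torque(),2))
E
```

```text
[0.4298 0.0956 0.0623] [ 0.5 -1.7 -2.3  0.4]
[0.427  0.0944 0.0773] [ 0.3 -1.2 -1.6  0.3]
[0.4025 0.1432 0.0184] [ 0.4 -1.5 -2.   0.3]
cam [0.314 0.008 0.946]
cam [ 0.062 -0.798  0.721]
[  1.88 -19.01 -37.37  71.59  -0.   166.87] [ 0.1 -0.8  0.1] [ 0.01  0.02 -0.02]
```

Triangulation gives the right fingertip at (.430, .096, .062). Its x and y are right, but it should be at z = .020, so the tool is about 40 mm higher than its reading. I'll measure the offset by gently feeling for the bench beside the part, with the fingers open.

```bash
python3 - <<'E'
from h import *
x,y=.4225,.1435
try:
    r=env.move_l([x,y,-.05],rate=.03,max_force=6); print(r,np.round(read_eef_pos(),4),np.round(read_force(),1),read_clock())
except env.PlanningError as e: print("plan",e)
f=vision.grab_frame("side"); cv2.imwrite("pics/s2.png",f["color"][130:330,150:400].repeat(3,0).repeat(3,1)[:600])
E
```

```text
True [ 0.4225  0.1435 -0.0495] [-1.1 -0.2  5.4] 11.2667
```

View pics/s2.png

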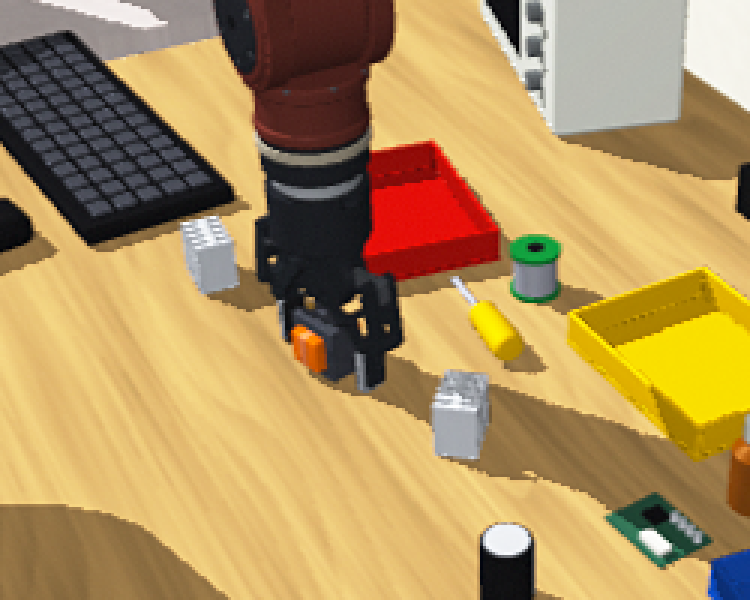

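Contact came at z = -.0495 with the open tips on the bench, astride the part. The true height is therefore the reading plus 36.5 mm (tips are 13 mm behind the TCP). I'll apply that, carry on with the pick, and confirm it at each tray contact.

```bash
sed -i 's/^UP=.2$/ZB=-.0365; UP=.2+ZB/; s/env.move_l(\[x,y,z\],max/env.move_l([x,y,z+ZB],max/; s/z+.016\]/z+ZB+.016]/; s/z+.002\],rate/z+ZB+.001],rate/' h.py; grep -n ZB h.py
python3 - <<'E'
from h import *
x,y=.4225,.1435
env.move_l([x,y,.006+ZB]); gripper_close(); print(read_width(),read_gripper_force())
env.move_l([x,y,UP]); print(read_width(),read_force(),read_clock())
if read_width()>.04:
    place("red",-.03,0)
    f=wrist(); cv2.imwrite("pics/w2.png",f["color"])
E
```

```text
26:ZB=-.0365; UP=.2+ZB
37:    hit=env.move_l([x,y,z+ZB],max_force=15)
43:    over(x,y,yaw); env.move_l([x,y,z+ZB+.016])
44:    hit=env.move_l([x,y,z+ZB+.001],rate=.02,max_force=6)
0.04522935480578856 61.56684994697571
0.045196994868617835 [ 0.1165983   0.06431921 -1.72309875] 13.4917
contact True [ 0.5221  0.3036 -0.0268] [-0.5 -0.4  4.2] width 0.0454
t 19.45
```

View pics/w2.png

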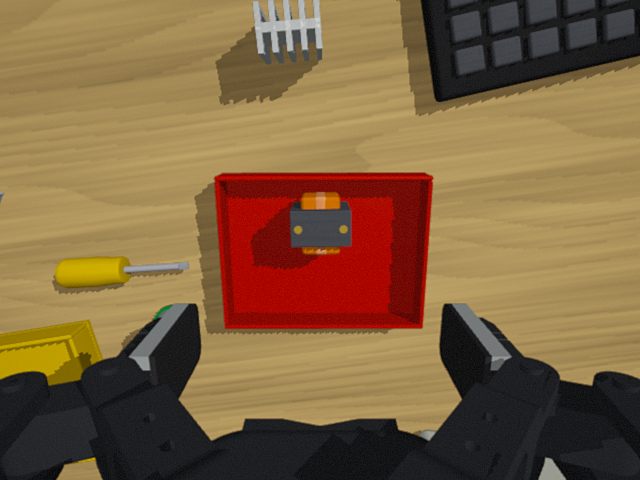

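Transformer a stands in the red tray near the near wall, at (320,225), square to it and well inside. Contact was at the expected floor height, so the z offset holds. Next are transformer b and heat sink a.

```bash
python3 - <<'E'
from h import *
if pick("ha") and abs(read_width()-.044)<.004:
    place("blue",-.03,0)
    if pick("tb") and abs(read_width()-.046)<.004: place("red",.03,0)
f=vision.grab_frame("top"); cv2.imwrite("pics/t2.png",f["color"])
E
```

```text
ha width 0.0431 0.0433 grip 60.85893273353577 t 23.4583
contact True [ 0.5543 -0.2931 -0.0259] [-0.6 -0.3  3.7] width 0.0432
t 29.4833
tb width 0.0452 0.0455 grip 61.43932342529297 t 33.5417
contact True [ 0.5817  0.2954 -0.0258] [0.6 0.1 4.9] width 0.0455
t 39.625
```

View pics/t2.png

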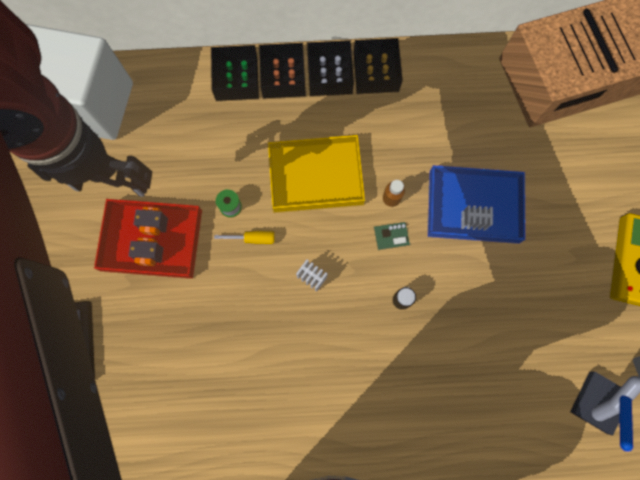

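Both transformers are side by side in the red tray at (149,221) and (145,252), and heat sink a stands in the blue tray at (478,217). Heat sink b and the capacitor are next.

```bash
sed -i 's/cap=(.411/cap=(.415/' h.py; python3 - <<'E'
from h import *
if pick("hb") and abs(read_width()-.044)<.004:
    place("blue",.03,0)
    if pick("cap",.01) and abs(read_width()-.035)<.004: place("yellow",0,0,.01)
env.reach([.42,.15,.25],best([.42,.15,.25],0))
f=vision.grab_frame("top"); g=vision.grab_frame("side"); print(read_clock())
cv2.imwrite("pics/t3.png",f["color"]); cv2.imwrite("pics/s3.png",cv2.resize(g["color"][150:420,200:560],None,fx=2,fy=2))
for n in ["flux_bottle_c","solder_reel_c"]: print(n,[(round(d["p"],2),toworld(g,d["at"]).round(3)) for d in vision.mark_of(n,"side")[:1]])
E
```

```text
hb width 0.0434 0.0433 grip 60.82115292549133 t 44.2
contact True [ 0.6137 -0.3009 -0.0259] [0.4 0.8 4.9] width 0.0432
t 49.3167
cap width 0.0339 0.0336 grip 59.572874307632446 t 53.6833
contact True [ 0.6579 -0.005  -0.022 ] [-1.1 -0.2  5.3] width 0.0338
t 58.6167
59.8583
flux_bottle_c [(0.81, array([ 0.609, -0.147,  0.036]))]
solder_reel_c [(0.77, array([0.607, 0.156, 0.021]))]
```

View pics/t3.png

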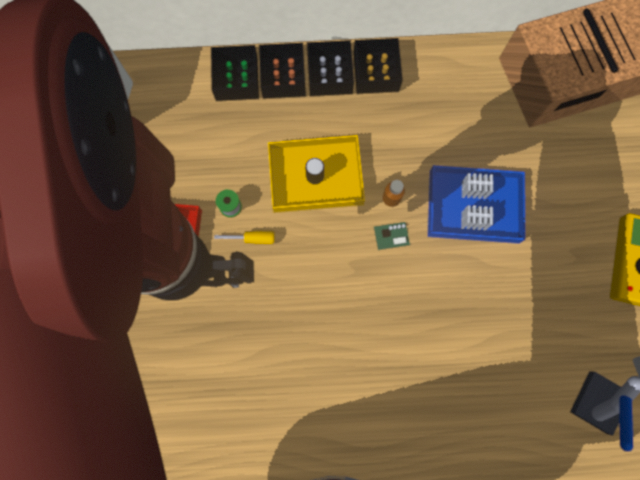

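View pics/s3.png

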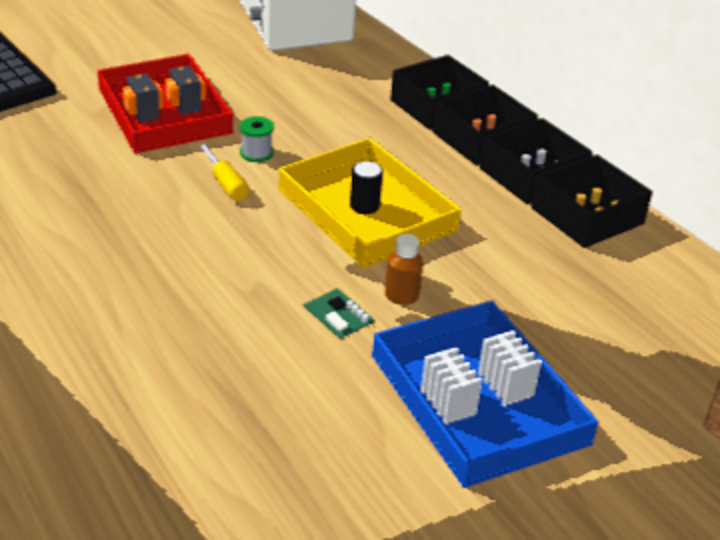

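All five parts stand upright and side by side in their trays. In the side crop the transformers are at (140,98) and (185,90), the capacitor at (366,187), and the heat sinks at (450,385) and (510,367). The bottle and the reel have not moved, and the arm is clear.

```bash
python3 -c "
from h import *
print(hand_in())"
```

```text
the job is handed in; nothing more can be done
None
```

I sorted all five parts into their trays, upright and side by side, left the bottle and reel in place, and handed the job in at about 60 s of robot time; the first grasp closed on nothing because the tool sat about 36.5 mm higher than its reading, which I then corrected for, and the hand-in gave no verdict.

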